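# Put the bottles back in their holders

### The job

Put the four amber bottles back in their holders, each in the one made for its shape and size: the square bottle in the square holder, and the small, medium and large round bottles in the small, medium and large round holders. Stand each one upright on the holder's floor, inside the rim, without dropping it, and leave the beaker and the little vial standing where they are.

Things in the scene. Friction and masses are not known exactly. Their poses are not given: they have to be found in the camera images.
- bottle_small_mid (a point): Small round amber glass bottle with a white screw cap, standing: body 28 mm diameter, straight-sided up to 39 mm, 62 mm tall with the cap, about 30 g. The point is on its axis, half-way up; z is its own axis, upward.
- bottle_medium_mid (a point): Medium round amber glass bottle with a white screw cap, standing: body 44 mm diameter, straight-sided up to 55 mm, 82 mm tall with the cap, about 100 g. The point is on its axis, half-way up; z is its own axis, upward.
- bottle_large_mid (a point): Large round amber glass bottle with a black screw cap, standing: body 62 mm diameter, straight-sided up to 61 mm, 86 mm tall with the cap, about 220 g. The point is on its axis, half-way up; z is its own axis, upward.
- bottle_square_mid (a point): Square amber glass bottle with a round black screw cap, standing: body 40 x 40 mm with flat sides from the worktop up to 56 mm, 80 mm tall with the cap (22 mm diameter), about 90 g. The point is on its axis, half-way up; z is its own axis, upward. Its x and y axes are square to the flat sides.
- holder_small_floor (a point): Smallest round bottle holder, for the small bottle: a shallow cup 50 mm inside diameter, 56 mm outside. Fixed to the worktop, open at the top, plain grey plastic, 10 mm high, wall 3 mm thick, floor 3 mm thick. The point is the centre of its inner floor, 3 mm above the worktop.
- holder_medium_floor (a point): Middle-sized round bottle holder, for the medium bottle: a shallow cup 66 mm inside diameter, 72 mm outside. Fixed to the worktop, open at the top, plain grey plastic, 10 mm high, wall 3 mm thick, floor 3 mm thick. The point is the centre of its inner floor, 3 mm above the worktop.
- holder_large_floor (a point): Largest round bottle holder, for the large bottle: a shallow cup 84 mm inside diameter, 90 mm outside. Fixed to the worktop, open at the top, plain grey plastic, 10 mm high, wall 3 mm thick, floor 3 mm thick. The point is the centre of its inner floor, 3 mm above the worktop.
- holder_square_floor (a point): Square bottle holder, for the square bottle: a shallow tray 62 x 62 mm inside, 68 x 68 mm outside. Fixed to the worktop, open at the top, plain grey plastic, 10 mm high, wall 3 mm thick, floor 3 mm thick. The point is the centre of its inner floor, 3 mm above the worktop; x and y are square to its walls.
- beaker_mid (a point): Open clear beaker, 56 mm diameter, 65 mm tall, standing on the right among the work; not to be moved. The point is on its axis, half-way up.
- vial_mid (a point): Slim capped sample vial, 12 mm diameter, 42 mm tall, standing among the bottles and holders; not to be moved. The point is on its axis, half-way up.
Mind the look-alikes: they are no part of the job. Leave any blue look-alike of the part that bears holder_small_floor alone.

How it is judged:
By the outcome, as a careful person would: the job done as asked, in the order asked, and still so for the second after the job is handed in, with the robot touching nothing.
It also fails if it takes over 96 s, if anything falls off the work surface, if the arm or the gripper's body presses on something with over 40 N, if the wrist force passes 120 N, or if a joint passes its speed limit or range.

### The arm

A 6-joint arm with a two-finger parallel gripper is mounted at the origin on a cart in front of the work surface, level with it; the furniture and walls round the work are solid. World frame = base frame: x ahead of the robot, y to its left, z up, the work surface at z = 0. Lengths are in m, angles in rad, forces in N, time in s.
With the tool pointing down it reaches from about 0.325 to 0.9 m from the base axis. Payload 6.1 kg.
Tool frame: the origin (TCP) lies between the finger pads; the fingertips stand 8 mm ahead of it and the grasp point (between the pads) lies 11 mm behind it; z points along the fingers, y is the line along which they close (so a half turn about z gives the same grasp; the last joint's range is limited). The gripper opens to 85 mm and grips with 20 to 120 N. Pads are 22 mm wide; open, the fingers measure 114 mm over their backs; the gripper's body (76 mm by 85 mm) begins 54 mm behind the grasp point. The pads swing forward as they close: fully open they stand 13 mm farther back than shut.
Start: joints at [0.996, 0.22, 1.526, -0, 1.395, -0.126], TCP at [0.271, 0.563, 0.239] pointing down, gripper open.
Joint ranges: [-2.98, 2.98], [-0.91, 2.08], [0.09, 2.57], [-1.24, 4.39], [0.2, 2.65], [-2.68, 2.68]. Speed limits (rad/s): [2.57, 2.57, 3.01, 3.14, 3.14, 3.14].

### API

Orientations are given as a unit quaternion [x, y, z, w].
In Python, from rig import * gives the robot as it stands. The module is installed in compiled form; this text tells all that it offers.
- The arm moves only by the shell command python3 -m handwheel 'ROWS' [FORCE]. ROWS is JSON, a list of rows, each an object with "angular": the turn, a rotation vector about the tool's x, y, z in rad, a list of three; "slide": the shift along the tool's x, y, z in cm, a list of three; "gripper": the gripper's target within -1 to 1 (shut at 1, half-way at 0, fully open at -1). A call has 1 to 20 rows; each row shifts and turns the commanded pose from where the row before left it, along the tool's axes as they then stand; what a row does not reach is not made up. A row lasts 1/10 s, in which the tool goes at most 50 mm and 8.59 degrees, less where a joint would pass 70% of its speed; a pose out of reach is approached as far as the arm can. A call is refused whole if a number of a shift passes 5 or a number of a turn 0.15, either way. A call with a gripper value outside its range is refused whole. The fingers move at their own pace and stop on an object; FORCE is the grip in N (left out, the last holds). Time passes only in rows, so rows that do not move let the fingers close. It gives the time, the measured TCP pose, the force, the opening and the grip force at its end, in the units of the state.
- get_state(): the state, without advancing time (a new reading comes with each control period).
- read_camera(name): name is "scene" or "top" or "wrist"; returns the picture (480x640x3 uint8, blue, green, red); there is no depth.
- calibration(name): a dict with "fx", "fy", "cx", "cy" (pixels), "view" (4x4, takes a point from world to camera coordinates). Camera axes: x right, y down, z forward; pixel columns grow to the right and rows downward; lengths in m; the calibration is good to about 2 mm. A picture is of the moment at which its call begins: read the wrist's pose just before it. calibration takes no time and is no camera call; for the wrist camera it gives the pose at the moment of the call.
- sign_off(): hands the job in; it is judged then, once.
The state is a dict: "t": time; "joint_pos": joint angles; "dq": joint speeds; "joint_efforts": joint torques, N m; "ee_pos": TCP position; "orientation": TCP orientation; "contact_force": force on the tool from outside, world axes, zero at the start; "wrist_torque": the same for the moment, N m; "grip_width": finger opening in m; "finger_force": force on a finger pad.
Only numpy, scipy, OpenCV 4.12 (cv2) and the standard library are available. Lean on these libraries where they do the work, as an engineer would, in place of code of your own. Each camera call takes 0.05 s, during which the arm holds its last target. There are 200 camera calls.

## Working session

There is one attempt and no reset: what is moved stays moved. The work goes in short steps, Python scripts to look and compute and a shell command to move; the robot and the scene stay as the last step left them, time stands still between calls to the robot, and variables do not carry over. Pictures are saved under pics/ and viewed, at most 14 in all, crops included, and the job is handed in when it is done.

```bash
mkdir -p pics
python3 - <<'E'
from rig import *
import cv2
for n in("top","scene"):
    cv2.imwrite(f"pics/{n}0.png",read_camera(n)); c=calibration(n); print(n,c)
s=get_state();print(s)
E
```

```text
top {'fx': 471.5549269234189, 'fy': 471.5549269234189, 'cx': 318.95578296777484, 'cy': 239.13531831847004, 'view': array([[ 0.0012239 , -0.9996537 ,  0.02628656,  0.0969147 ],
       [-0.98556676, -0.00565569, -0.16919269,  0.46702526],
       [ 0.16928277, -0.02570008, -0.98523238,  0.98383335],
       [ 0.        ,  0.        ,  0.        ,  1.        ]])}
scene {'fx': 572.9989628371686, 'fy': 572.9989628371686, 'cx': 320.5694973432396, 'cy': 244.79270207309088, 'view': array([[-0.52590751, -0.85022393, -0.02324988,  0.33962156],
       [-0.40540999,  0.27461004, -0.87191287,  0.21252725],
       [ 0.74770584, -0.4491198 , -0.48910876,  0.76922625],
       [ 0.        ,  0.        ,  0.        ,  1.        ]])}
{'t': 0.1, 'joint_pos': array([ 9.95918888e-01,  2.21170573e-01,  1.52750995e+00,  3.05875105e-05,
        1.39472808e+00, -1.26106353e-01]), 'dq': array([-0.00061849, -0.0019149 , -0.00340218,  0.00233549,  0.00059644,
        0.00039218]), 'joint_efforts': array([ 1.44599911e-03, -4.98236525e+01, -3.90550518e+01, -1.51013655e-04,
        5.72259902e-03, -2.70348522e-05]), 'ee_pos': array([0.27086089, 0.5626527 , 0.23828719]), 'orientation': array([ 2.22509884e-01,  9.74930011e-01, -8.47601050e-04, -3.25900506e-04]), 'contact_force': array([0.88222467, 0.6587844 , 0.1204541 ]), 'wrist_torque': array([-0.01612548,  0.0119596 , -0.0284243 ]), 'finger_force': 0.0, 'grip_width': 0.08553593395513516}
```

View pics/top0.png

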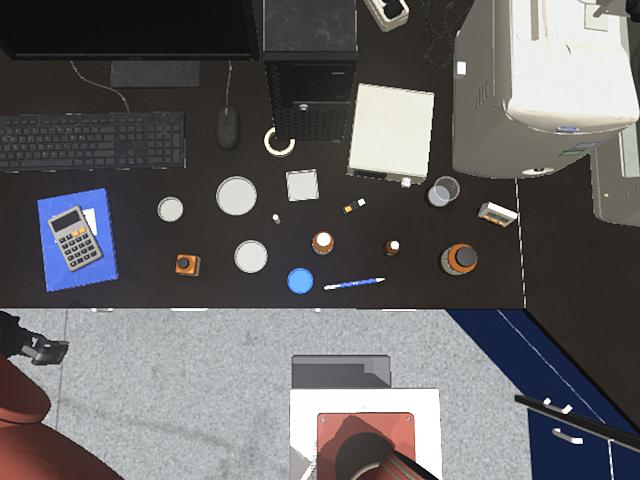

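View pics/scene0.png

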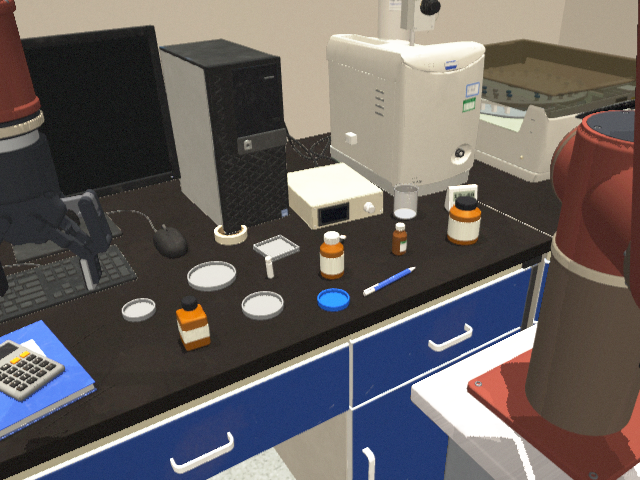

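The top view shows the bottles: square (187,264), medium (322,243), small (392,247) and large (460,259). The holders are small (171,209), large (236,196), medium (251,256) and square (302,185). The vial is at (277,218), the beaker at (443,191), and the blue decoy at (300,281). The scene view confirms this.

Run:
```python
import cv2
im=cv2.imread("pics/top0.png")
for n,x0 in(("a",150),("b",300)):
    c=cv2.resize(im[165:290,x0:x0+200],None,fx=4,fy=4,interpolation=cv2.INTER_CUBIC)
    cv2.imwrite(f"pics/crop_{n}.png",cv2.convertScaleAbs(c,alpha=1.3,beta=15))
```

```text
(no output)
```

View pics/crop_a.png

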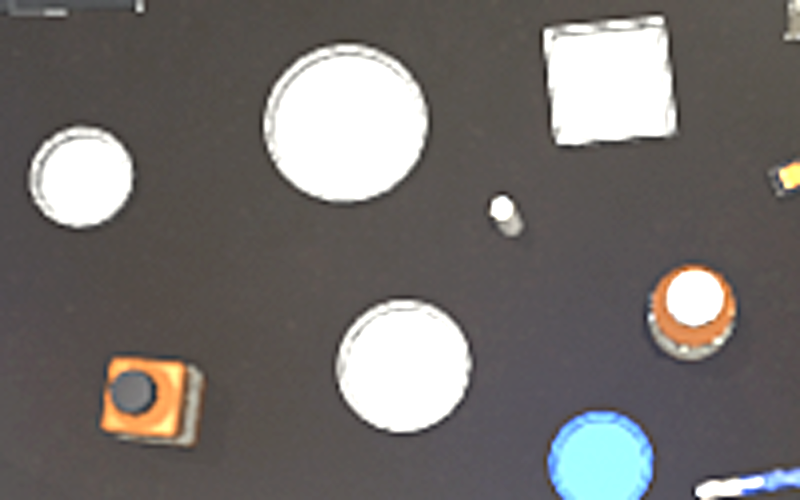

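View pics/crop_b.png

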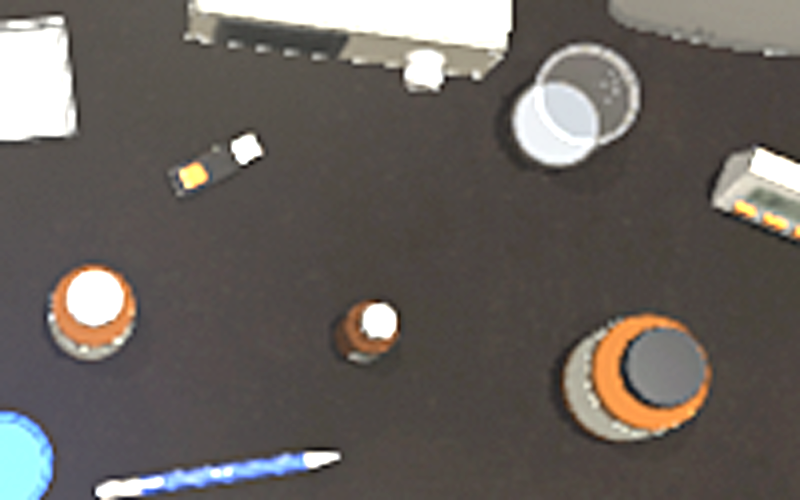

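Crop a gives the cap centres of the square (133,391) and medium (695,297) bottles, the vial top (502,208), and holder rims at small (82,177), large (346,122), medium (404,365) and square (610,81). Crop b gives the small cap (379,321), the large cap (663,368) and the beaker rim (588,95).

```bash
cat > h.py <<'E'
from rig import *
import numpy as np, cv2
from scipy.spatial.transform import Rotation as R
def ray(cal,u,v,z):
    V=cal["view"]; d=V[:3,:3].T@[(u-cal["cx"])/cal["fx"],(v-cal["cy"])/cal["fy"],1]; o=-V[:3,:3].T@V[:3,3]
    return (o+d*(z-o[2])/d[2])
def proj(cal,p):
    q=cal["view"][:3,:3]@np.asarray(p)+cal["view"][:3,3]; return np.array([cal["fx"]*q[0]/q[2]+cal["cx"],cal["fy"]*q[1]/q[2]+cal["cy"]])
def go(x,y,z,yaw):
    "yaw = world angle of tool y; prints turn about tool z then shift in turned tool axes (cm)"
    s=get_state(); M=R.from_quat(s["orientation"]).as_matrix(); yc=np.arctan2(M[1,1],M[0,1])
    d=(yaw-yc+np.pi/2)%np.pi-np.pi/2
    a=yc+d; T=np.array([[-np.cos(a+np.pi/2),-np.sin(a+np.pi/2),0],[np.cos(a),np.sin(a),0],[0,0,-1]])
    T[0]=np.cross(T[1],T[2])
    print("t %.1f q %s yaw %.3f turn z %.3f shift cm %s pos %s w %.4f F %.1f tilt %s"%(s["t"],np.round(s["joint_pos"],2),yc,-d,np.round(T@(np.array([x,y,z])-s["ee_pos"])*100,2),np.round(s["ee_pos"],4),s["grip_width"],s["finger_force"],np.round(M[:2,2],3)))
E
python3 - <<'E'
from h import *
c=calibration("top")
A=lambda x,y,z:ray(c,150+(x-1.5)/4,165+(y-1.5)/4,z)
B=lambda x,y,z:ray(c,300+(x-1.5)/4,165+(y-1.5)/4,z)
for n,p in dict(sqB=A(133,391,.08),medB=A(695,297,.082),smB=B(379,321,.062),lgB=B(663,368,.086),vial=A(502,208,.042),beak=B(588,95,.065),beakbase=B(555,124,0),smH=A(82,177,.01),lgH=A(346,122,.01),mdH=A(404,365,.01),sqH=A(610,81,.01),boxcorner=B(187,38,0.0),towerR=ray(c,350,140,0),blue=A(601,462,.01),pend=B(97,490,0.005)).items(): print(n,np.round(p,4),"r %.3f az %.2f"%(np.hypot(*p[:2]),np.arctan2(p[1],p[0])))
for P,z in(([(112,357),(186,360),(180,437),(101,430)],.057),([(543,28),(665,16),(677,134),(556,146)],.01)):
    w=[A(*p,z)[:2] for p in P]; print([round(float(np.linalg.norm(w[i]-w[i-1])),4) for i in range(4)],[round(float(np.arctan2(*(w[i]-w[i-1])[::-1])%(np.pi/2)),3) for i in range(4)],np.mean(w,0))
E
```

```text
sqB [0.4097 0.378  0.08  ] r 0.557 az 0.75
medB [0.4598 0.0905 0.082 ] r 0.469 az 0.19
smB [ 0.4512 -0.061   0.062 ] r 0.455 az -0.13
lgB [ 0.4235 -0.2034  0.086 ] r 0.470 az -0.45
vial [0.5152 0.194  0.042 ] r 0.550 az 0.36
beak [ 0.5753 -0.1774  0.065 ] r 0.602 az -0.30
beakbase [ 0.5766 -0.1775  0.    ] r 0.603 az -0.30
smH [0.5383 0.4307 0.01  ] r 0.689 az 0.67
lgH [0.5712 0.2848 0.01  ] r 0.638 az 0.46
mdH [0.4332 0.2486 0.01  ] r 0.500 az 0.52
sqH [0.5965 0.1362 0.01  ] r 0.612 az 0.22
boxcorner [0.626  0.0344 0.    ] r 0.627 az 0.05
towerR [0.709  0.0252 0.    ] r 0.709 az 0.04
blue [0.3801 0.1396 0.01  ] r 0.405 az 0.35
pend [0.3653 0.0867 0.005 ] r 0.375 az 0.23
[0.0386, 0.0387, 0.0406, 0.0412] [1.475, 1.535, 1.539, 1.486] [0.40995054 0.37781325]
[0.0697, 0.07, 0.0698, 0.0687] [0.119, 0.112, 0.1, 0.11] [0.59665375 0.13602624]
```

```bash
python3 -c "
from h import *
go(.4098,.378,.135,1.51)"
```

```text
t 0.1 q [ 1.    0.22  1.53  0.    1.39 -0.13] yaw 1.122 turn z -0.388 shift cm [-14.99 -17.59  10.33] pos [0.2709 0.5627 0.2383] w 0.0855 F 0.0 tilt [-0.001 -0.002]
```

```bash
python3 -m handwheel '[{"angular":[0,0,-0.13],"slide":[0,0,0],"gripper":-1},{"angular":[0,0,-0.13],"slide":[0,0,0],"gripper":-1},{"angular":[0,0,-0.128],"slide":[0,0,0],"gripper":-1},{"angular":[0,0,0],"slide":[-2.5,-2.93,1.72],"gripper":-1},{"angular":[0,0,0],"slide":[-2.5,-2.93,1.72],"gripper":-1},{"angular":[0,0,0],"slide":[-2.5,-2.93,1.72],"gripper":-1},{"angular":[0,0,0],"slide":[-2.5,-2.93,1.72],"gripper":-1},{"angular":[0,0,0],"slide":[-2.5,-2.93,1.72],"gripper":-1},{"angular":[0,0,0],"slide":[-2.5,-2.93,1.72],"gripper":-1},{"angular":[0,0,0],"slide":[0,0,0],"gripper":-1},{"angular":[0,0,0],"slide":[0,0,0],"gripper":-1}]' 40; python3 -c "
from h import *
go(.4098,.378,.032,1.51)
c=calibration('wrist');print(proj(c,[.4098,.378,.08]))
cv2.imwrite('pics/w1.png',read_camera('wrist'))"
```

```text
t: 1.2
ee_pos: [0.4102, 0.3777, 0.1354]
orientation: [0.032, 1.0, -0.0, -0.001]
contact_force: [-0.8, 0.9, 0.2]
grip_width: 0.0854
finger_force: 0.0
t 1.2 q [ 0.6   0.16  1.8   0.    1.18 -0.91] yaw 1.508 turn z -0.002 shift cm [ 0.04  0.03 10.34] pos [0.4102 0.3777 0.1354] w 0.0854 F 0.0 tilt [-0.002 -0.001]
[325.63619822 268.93943344]
```

View pics/w1.png

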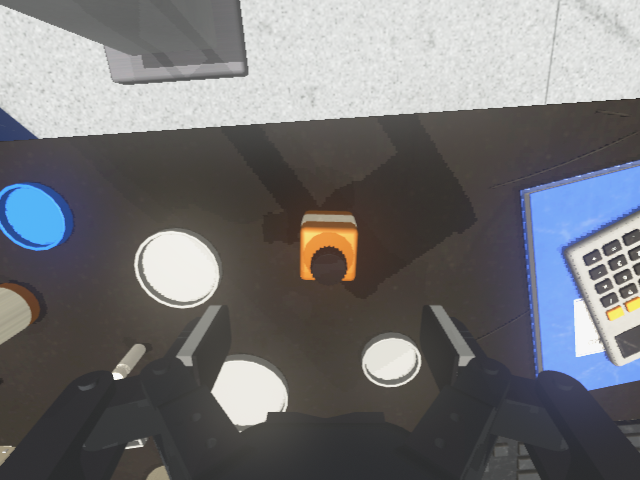

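The wrist view shows the square bottle's cap at (328,266) against a predicted (326,269), with its sides square to the fingers. I'll go down and grip.

```bash
python3 -m handwheel '[{"angular":[0,0,0],"slide":[0,0,3.4],"gripper":-1},{"angular":[0,0,0],"slide":[0,0,3.4],"gripper":-1},{"angular":[0,0,0],"slide":[0,0,2],"gripper":-1},{"angular":[0,0,0],"slide":[0,0,1.5],"gripper":-1},{"angular":[0,0,0],"slide":[0,0,0],"gripper":0},{"angular":[0,0,0],"slide":[0,0,0],"gripper":0.2},{"angular":[0,0,0],"slide":[0,0,0],"gripper":1},{"angular":[0,0,0],"slide":[0,0,0],"gripper":1},{"angular":[0,0,0],"slide":[0,0,0],"gripper":1},{"angular":[0,0,0],"slide":[0,0,0],"gripper":1},{"angular":[0,0,0],"slide":[0,0,0],"gripper":1},{"angular":[0,0,0],"slide":[0,0,0],"gripper":1}]' 40; python3 -c "
from h import *
go(.5965,.1361,.135,1.68)"
```

```text
t: 2.45
ee_pos: [0.4116, 0.3796, 0.0351]
orientation: [0.03, 1.0, 0.001, 0.001]
contact_force: [-1.1, 1.6, 7.0]
grip_width: 0.0396
finger_force: 40.7
t 2.5 q [ 0.6   0.3   1.85  0.    0.99 -0.91] yaw 1.510 turn z -0.170 shift cm [-15.73 -26.22  -9.99] pos [0.4116 0.3796 0.0351] w 0.0396 F 40.7 tilt [0.003 0.002]
```

```bash
python3 -m handwheel '[{"angular":[0,0,0],"slide":[0,0,-1.5],"gripper":1},{"angular":[0,0,0],"slide":[0,0,-2.9],"gripper":1},{"angular":[0,0,0],"slide":[0,0,-2.9],"gripper":1},{"angular":[0,0,-0.085],"slide":[0,0,-2.9],"gripper":1},{"angular":[0,0,-0.085],"slide":[0,0,0],"gripper":1},{"angular":[0,0,0],"slide":[-1,-1.6,0],"gripper":1},{"angular":[0,0,0],"slide":[-1.9,-3.2,0],"gripper":1},{"angular":[0,0,0],"slide":[-1.9,-3.2,0],"gripper":1},{"angular":[0,0,0],"slide":[-1.9,-3.2,0],"gripper":1},{"angular":[0,0,0],"slide":[-1.9,-3.2,0],"gripper":1},{"angular":[0,0,0],"slide":[-1.9,-3.2,0],"gripper":1},{"angular":[0,0,0],"slide":[-1.9,-3.2,0],"gripper":1},{"angular":[0,0,0],"slide":[-1.9,-3.2,0],"gripper":1},{"angular":[0,0,0],"slide":[-1.4,-2.2,0],"gripper":1},{"angular":[0,0,0],"slide":[0,0,0],"gripper":1},{"angular":[0,0,0],"slide":[0,0,0],"gripper":1},{"angular":[0,0,0],"slide":[0,0,0],"gripper":1}]'; python3 -c "
from h import *
go(.5965,.1361,.038,1.68)
c=calibration('wrist');print(proj(c,[.5965,.1361,.003]))
cv2.imwrite('pics/w2.png',read_camera('wrist'))"
```

```text
t: 4.15
ee_pos: [0.5941, 0.1359, 0.1353]
orientation: [-0.055, 0.998, 0.0, -0.0]
contact_force: [-0.4, 0.9, -1.4]
grip_width: 0.0394
finger_force: 40.2
t 4.2 q [ 0.1   0.28  1.66  0.    1.2  -1.59] yaw 1.681 turn z 0.001 shift cm [-0.24 -0.    9.73] pos [0.5941 0.1359 0.1353] w 0.0394 F 40.2 tilt [-0.001  0.   ]
[324.92334512 235.79976021]
```

View pics/w2.png

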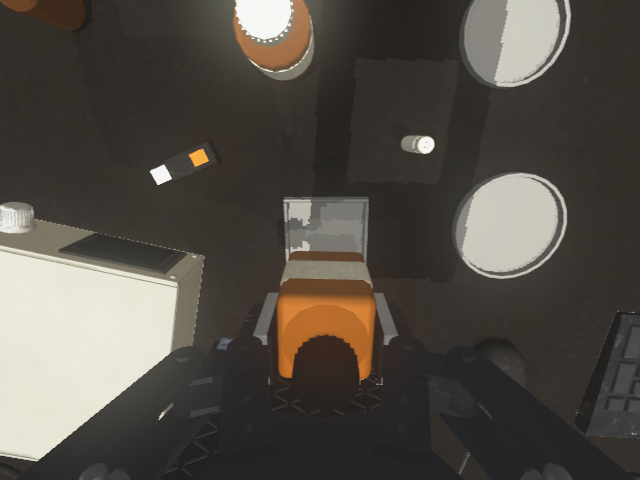

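The wrist view shows the square bottle gripped upright, with the holder (285–368, 198 and below) square and centred under it. I'll lower it.

```bash
python3 -m handwheel '[{"angular":[0,0,0],"slide":[-0.24,0,2.5],"gripper":1},{"angular":[0,0,0],"slide":[0,0,3],"gripper":1},{"angular":[0,0,0],"slide":[0,0,2.3],"gripper":1},{"angular":[0,0,0],"slide":[0,0,1],"gripper":1},{"angular":[0,0,0],"slide":[0,0,0.5],"gripper":1},{"angular":[0,0,0],"slide":[0,0,0.2],"gripper":1},{"angular":[0,0,0],"slide":[0,0,0],"gripper":1},{"angular":[0,0,0],"slide":[0,0,0],"gripper":1}]'
```

```text
t: 5.0
ee_pos: [0.5982, 0.1356, 0.0415]
orientation: [-0.055, 0.999, 0.0, 0.001]
contact_force: [0.9, 0.4, -0.5]
grip_width: 0.0391
finger_force: 40.2
```

```bash
python3 -m handwheel '[{"angular":[0,0,0],"slide":[-0.1,0,0.15],"gripper":1},{"angular":[0,0,0],"slide":[0.1,0,0.15],"gripper":1},{"angular":[0,0,0],"slide":[0,0,0],"gripper":1},{"angular":[0,0,0],"slide":[0,0,0],"gripper":1}]'
```

```text
t: 5.4
ee_pos: [0.5982, 0.1355, 0.0381]
orientation: [-0.055, 0.999, 0.0, 0.001]
contact_force: [-0.5, 0.2, 3.7]
grip_width: 0.0397
finger_force: 40.7
```

```bash
python3 -m handwheel '[{"angular":[0,0,0],"slide":[0,0,0],"gripper":0},{"angular":[0,0,0],"slide":[0,0,0],"gripper":-0.5},{"angular":[0,0,0],"slide":[0,0,0],"gripper":-1},{"angular":[0,0,0],"slide":[0,0,0],"gripper":-1},{"angular":[0,0,0],"slide":[0,0,0],"gripper":-1},{"angular":[0,0,0],"slide":[0,0,0],"gripper":-1},{"angular":[0,0,0],"slide":[0,0,-2.5],"gripper":-1},{"angular":[0,0,0],"slide":[0,0,-4],"gripper":-1},{"angular":[0,0,0],"slide":[0,0,-4],"gripper":-1},{"angular":[0,0,0],"slide":[0,0,-2],"gripper":-1},{"angular":[0,0,0],"slide":[0,0,0],"gripper":-1}]'; python3 -c "
from h import *
go(.4512,-.061,.16,1.2)"
```

```text
t: 6.5
ee_pos: [0.6, 0.1358, 0.1668]
orientation: [-0.055, 0.998, 0.0, 0.004]
contact_force: [0.8, 0.0, 0.3]
grip_width: 0.0854
finger_force: 0.0
t 6.5 q [ 0.09  0.25  1.63  0.    1.25 -1.59] yaw 1.680 turn z 0.480 shift cm [  6.74 -23.73   0.68] pos [0.6    0.1358 0.1668] w 0.0854 F 0.0 tilt [0.008 0.001]
```

```bash
python3 -c "
from h import *
go(.4512,-.061,.135,1.68)"
```

```text
t 6.5 q [ 0.09  0.25  1.63  0.    1.25 -1.59] yaw 1.680 turn z 0.000 shift cm [ 16.93 -17.94   3.18] pos [0.6    0.1358 0.1668] w 0.0854 F 0.0 tilt [0.008 0.001]
```

```bash
python3 -m handwheel '[{"angular":[0,0,0],"slide":[2.4,-2.6,0],"gripper":-1},{"angular":[0,0,0],"slide":[2.4,-2.6,0],"gripper":-1},{"angular":[0,0,0],"slide":[2.4,-2.6,0],"gripper":-1},{"angular":[0,0,0],"slide":[2.4,-2.6,0],"gripper":-1},{"angular":[0,0,0],"slide":[2.4,-2.6,0],"gripper":-1},{"angular":[0,0,0],"slide":[2.4,-2.6,0.5],"gripper":-1},{"angular":[0,0,0],"slide":[2.5,-2.3,2.5],"gripper":-1},{"angular":[0,0,0],"slide":[0,0,0],"gripper":-1},{"angular":[0,0,0],"slide":[0,0,0],"gripper":-1}]'; python3 -c "
from h import *
go(.4512,-.061,.024,1.68)
c=calibration('wrist');print(proj(c,[.4512,-.061,.062]))
cv2.imwrite('pics/w3.png',read_camera('wrist'))"
```

```text
t: 7.4
ee_pos: [0.4473, -0.061, 0.1305]
orientation: [-0.054, 0.999, 0.001, -0.001]
contact_force: [0.5, 1.0, 0.0]
grip_width: 0.0854
finger_force: 0.0
t 7.4 q [-0.31 -0.09  2.07  0.    1.17 -1.99] yaw 1.678 turn z -0.002 shift cm [-0.38 -0.04 10.65] pos [ 0.4473 -0.061   0.1305] w 0.0854 F 0.0 tilt [-0.003  0.001]
[324.23586406 267.03624816]
```

View pics/w3.png

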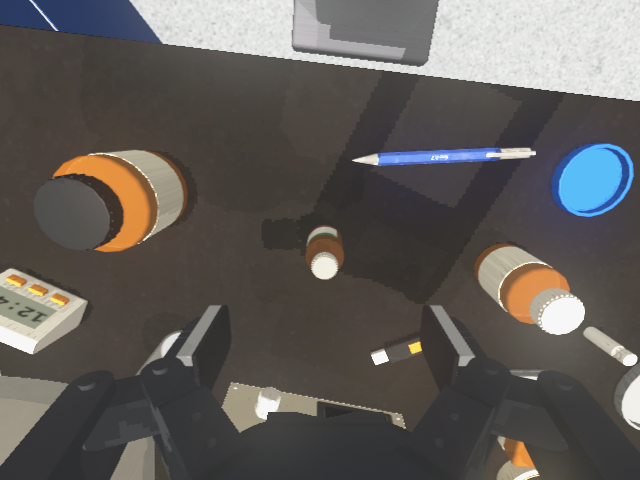

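The small bottle's cap is at (324,266) against a predicted (324,267). I'll go down and grip.

```bash
python3 -m handwheel '[{"angular":[0,0,0],"slide":[-0.38,0,3.6],"gripper":-1},{"angular":[0,0,0],"slide":[0,0,3.5],"gripper":-1},{"angular":[0,0,0],"slide":[0,0,2],"gripper":-1},{"angular":[0,0,0],"slide":[0,0,1.5],"gripper":-1},{"angular":[0,0,0],"slide":[0,0,0],"gripper":0},{"angular":[0,0,0],"slide":[0,0,0],"gripper":0.2},{"angular":[0,0,0],"slide":[0,0,0],"gripper":1},{"angular":[0,0,0],"slide":[0,0,0],"gripper":1},{"angular":[0,0,0],"slide":[0,0,0],"gripper":1},{"angular":[0,0,0],"slide":[0,0,0],"gripper":1},{"angular":[0,0,0],"slide":[0,0,0],"gripper":1},{"angular":[0,0,0],"slide":[0,0,0],"gripper":1},{"angular":[0,0,0],"slide":[0,0,0],"gripper":1}]' 30; python3 -c "
from h import *
go(.5383,.4307,.14,1.68)"
```

```text
t: 8.75
ee_pos: [0.4537, -0.0607, 0.0274]
orientation: [-0.054, 0.999, -0.0, 0.001]
contact_force: [0.1, 0.6, 6.2]
grip_width: 0.0262
finger_force: 29.7
t 8.8 q [-0.31  0.1   2.11  0.    0.93 -1.99] yaw 1.680 turn z -0.000 shift cm [-13.76  47.92 -11.26] pos [ 0.4537 -0.0607  0.0274] w 0.0262 F 29.7 tilt [ 0.003 -0.   ]
```

```bash
python3 -m handwheel '[{"angular":[0,0,0],"slide":[0,0,-1.5],"gripper":1},{"angular":[0,0,0],"slide":[0,0,-3.3],"gripper":1},{"angular":[0,0,0],"slide":[0,0,-3.4],"gripper":1},{"angular":[0,0,0],"slide":[0,0,-3],"gripper":1},{"angular":[0,0,0],"slide":[-0.6,2,0],"gripper":1},{"angular":[0,0,0],"slide":[-1.15,4,0],"gripper":1},{"angular":[0,0,0],"slide":[-1.15,4,0],"gripper":1},{"angular":[0,0,0],"slide":[-1.15,4,0],"gripper":1},{"angular":[0,0,0],"slide":[-1.15,4,0],"gripper":1},{"angular":[0,0,0],"slide":[-1.15,4,0],"gripper":1},{"angular":[0,0,0],"slide":[-1.15,4,0],"gripper":1},{"angular":[0,0,0],"slide":[-1.15,4,0],"gripper":1},{"angular":[0,0,0],"slide":[-1.15,4,0],"gripper":1},{"angular":[0,0,0],"slide":[-1.15,4,0],"gripper":1},{"angular":[0,0,0],"slide":[-1.15,4,0],"gripper":1},{"angular":[0,0,0],"slide":[-1.15,4,0],"gripper":1},{"angular":[0,0,0],"slide":[-0.51,1.9,0],"gripper":1},{"angular":[0,0,0],"slide":[0,0,0],"gripper":1},{"angular":[0,0,0],"slide":[0,0,0],"gripper":1}]'; python3 -c "
from h import *
go(.5383,.4307,.03,1.68)
c=calibration('wrist');print(proj(c,[.5383,.4307,.003]))
cv2.imwrite('pics/w4.png',read_camera('wrist'))"
```

```text
t: 10.65
ee_pos: [0.5367, 0.4304, 0.1377]
orientation: [-0.055, 0.998, -0.0, -0.0]
contact_force: [-0.0, -0.7, 0.0]
grip_width: 0.0263
finger_force: 29.9
t 10.7 q [ 0.56  0.45  1.43 -0.    1.26 -1.12] yaw 1.681 turn z 0.001 shift cm [-1.600e-01  1.000e-02  1.077e+01] pos [0.5367 0.4304 0.1377] w 0.0263 F 29.9 tilt [-0.001 -0.001]
[325.26318309 234.06387299]
```

View pics/w4.png

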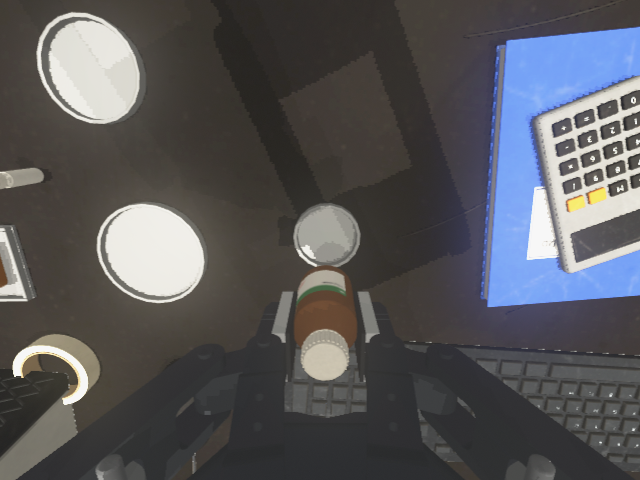

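The small holder's centre is at (326,236) against a predicted (325,234), and the bottle is held straight. I'll lower it.

```bash
python3 -m handwheel '[{"angular":[0,0,0],"slide":[-0.16,0,3],"gripper":1},{"angular":[0,0,0],"slide":[0,0,3.3],"gripper":1},{"angular":[0,0,0],"slide":[0,0,2.5],"gripper":1},{"angular":[0,0,0],"slide":[0,0,1],"gripper":1},{"angular":[0,0,0],"slide":[0,0,0.5],"gripper":1},{"angular":[0,0,0],"slide":[0,0,0.3],"gripper":1},{"angular":[0,0,0],"slide":[0,0,0],"gripper":1},{"angular":[0,0,0],"slide":[0,0,0],"gripper":1}]'
```

```text
t: 11.5
ee_pos: [0.5396, 0.4314, 0.0338]
orientation: [-0.055, 0.999, 0.001, 0.001]
contact_force: [0.5, 0.8, -0.6]
grip_width: 0.0266
finger_force: 29.9
```

```bash
python3 -m handwheel '[{"angular":[0,0,0],"slide":[0,0,0.2],"gripper":1},{"angular":[0,0,0],"slide":[0,0,0.15],"gripper":1},{"angular":[0,0,0],"slide":[0,0,0],"gripper":1},{"angular":[0,0,0],"slide":[0,0,0],"gripper":1}]'
```

```text
t: 11.9
ee_pos: [0.5395, 0.4314, 0.0305]
orientation: [-0.055, 0.999, 0.0, 0.001]
contact_force: [-1.8, -2.5, 7.4]
grip_width: 0.0265
finger_force: 30.5
```

```bash
python3 -m handwheel '[{"angular":[0,0,0],"slide":[0,0,-0.05],"gripper":1},{"angular":[0,0,0],"slide":[0,0,0],"gripper":0.2},{"angular":[0,0,0],"slide":[0,0,0],"gripper":0},{"angular":[0,0,0],"slide":[0,0,0],"gripper":-1},{"angular":[0,0,0],"slide":[0,0,0],"gripper":-1},{"angular":[0,0,0],"slide":[0,0,0],"gripper":-1},{"angular":[0,0,0],"slide":[0,0,0],"gripper":-1},{"angular":[0,0,0],"slide":[0,0,-2.5],"gripper":-1},{"angular":[0,0,0],"slide":[0,0,-4],"gripper":-1},{"angular":[0,0,0],"slide":[0,0,-4],"gripper":-1},{"angular":[0,0,0],"slide":[0,0,-1.5],"gripper":-1},{"angular":[0,0,0],"slide":[0,0,0],"gripper":-1}]'; python3 -c "
from h import *
go(.4598,.0905,.135,1.68)"
```

```text
t: 13.1
ee_pos: [0.5406, 0.432, 0.153]
orientation: [-0.055, 0.999, 0.002, 0.003]
contact_force: [0.8, -0.4, -0.4]
grip_width: 0.0854
finger_force: 0.0
t 13.1 q [ 0.56  0.44  1.42 -0.    1.28 -1.12] yaw 1.680 turn z 0.000 shift cm [ 11.75 -33.07   1.8 ] pos [0.5406 0.432  0.153 ] w 0.0854 F 0.0 tilt [0.006 0.004]
```

```bash
python3 -m handwheel '[{"angular":[0,0,0],"slide":[1.3,-3.7,0],"gripper":-1},{"angular":[0,0,0],"slide":[1.3,-3.7,0],"gripper":-1},{"angular":[0,0,0],"slide":[1.3,-3.7,0],"gripper":-1},{"angular":[0,0,0],"slide":[1.3,-3.7,0],"gripper":-1},{"angular":[0,0,0],"slide":[1.3,-3.7,0],"gripper":-1},{"angular":[0,0,0],"slide":[1.3,-3.7,0],"gripper":-1},{"angular":[0,0,0],"slide":[1.3,-3.7,0],"gripper":-1},{"angular":[0,0,0],"slide":[1.3,-3.7,0],"gripper":-1},{"angular":[0,0,0],"slide":[1.1,-3.4,1],"gripper":-1},{"angular":[0,0,0],"slide":[0,0,0],"gripper":-1},{"angular":[0,0,0],"slide":[0,0,0],"gripper":-1}]'; python3 -c "
from h import *
go(.4598,.0905,.032,1.68)
c=calibration('wrist');print(proj(c,[.4598,.0905,.082]))
cv2.imwrite('pics/w5.png',read_camera('wrist'))"
```

```text
t: 14.2
ee_pos: [0.459, 0.0897, 0.1372]
orientation: [-0.053, 0.999, 0.0, -0.002]
contact_force: [-0.2, 0.4, -0.4]
grip_width: 0.0859
finger_force: 0.0
t 14.2 q [ 0.02 -0.06  2.02  0.    1.18 -1.65] yaw 1.678 turn z -0.002 shift cm [-0.09  0.07 10.52] pos [0.459  0.0897 0.1372] w 0.0859 F 0.0 tilt [-0.003  0.   ]
[326.09042511 271.11192207]
```

View pics/w5.png

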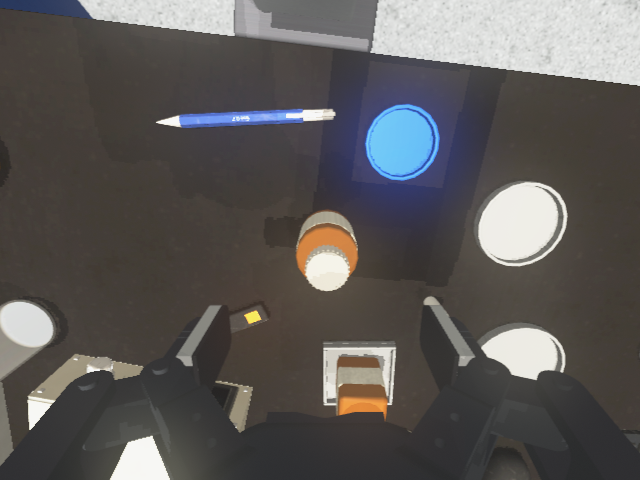

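The medium bottle's cap is at (327,270), as predicted. The square bottle stands inside its tray at (360,385). I'll go down and grip the medium bottle.

```bash
python3 -m handwheel '[{"angular":[0,0,0],"slide":[-0.05,0.07,3.6],"gripper":-1},{"angular":[0,0,0],"slide":[0,0,3.4],"gripper":-1},{"angular":[0,0,0],"slide":[0,0,2],"gripper":-1},{"angular":[0,0,0],"slide":[0,0,1.5],"gripper":-1},{"angular":[0,0,0],"slide":[0,0,0],"gripper":0},{"angular":[0,0,0],"slide":[0,0,0],"gripper":0.2},{"angular":[0,0,0],"slide":[0,0,0],"gripper":1},{"angular":[0,0,0],"slide":[0,0,0],"gripper":1},{"angular":[0,0,0],"slide":[0,0,0],"gripper":1},{"angular":[0,0,0],"slide":[0,0,0],"gripper":1},{"angular":[0,0,0],"slide":[0,0,0],"gripper":1}]' 40; python3 -c "
from h import *
go(.4332,.2486,.14,1.68)"
```

```text
t: 15.35
ee_pos: [0.4619, 0.0913, 0.0353]
orientation: [-0.054, 0.999, 0.0, 0.001]
contact_force: [-0.2, 3.1, 5.3]
grip_width: 0.0429
finger_force: 41.3
t 15.3 q [ 0.03  0.11  2.07  0.    0.95 -1.65] yaw 1.680 turn z -0.000 shift cm [  1.14  15.95 -10.47] pos [0.4619 0.0913 0.0353] w 0.0429 F 41.3 tilt [0.003 0.001]
```

```bash
python3 -m handwheel '[{"angular":[0,0,0],"slide":[0,0,-1.5],"gripper":1},{"angular":[0,0,0],"slide":[0,0,-3],"gripper":1},{"angular":[0,0,0],"slide":[0,0,-3],"gripper":1},{"angular":[0,0,0],"slide":[0,0,-2.9],"gripper":1},{"angular":[0,0,0],"slide":[0.2,2,0],"gripper":1},{"angular":[0,0,0],"slide":[0.3,4,0],"gripper":1},{"angular":[0,0,0],"slide":[0.3,4,0],"gripper":1},{"angular":[0,0,0],"slide":[0.2,4,0],"gripper":1},{"angular":[0,0,0],"slide":[0.14,1.95,0],"gripper":1},{"angular":[0,0,0],"slide":[0,0,0],"gripper":1},{"angular":[0,0,0],"slide":[0,0,0],"gripper":1}]'; python3 -c "
from h import *
go(.4332,.2486,.038,1.68)
c=calibration('wrist');print(proj(c,[.4332,.2486,.003]))
cv2.imwrite('pics/w6.png',read_camera('wrist'))"
```

```text
t: 16.45
ee_pos: [0.4316, 0.2481, 0.1377]
orientation: [-0.055, 0.998, -0.0, -0.0]
contact_force: [-0.5, 0.3, -0.5]
grip_width: 0.0431
finger_force: 41.2
t 16.4 q [ 0.36  0.02  1.95 -0.    1.18 -1.32] yaw 1.681 turn z 0.001 shift cm [-0.17  0.04  9.97] pos [0.4316 0.2481 0.1377] w 0.0431 F 41.2 tilt [-0.001 -0.001]
[325.5517419 234.1800843]
```

View pics/w6.png

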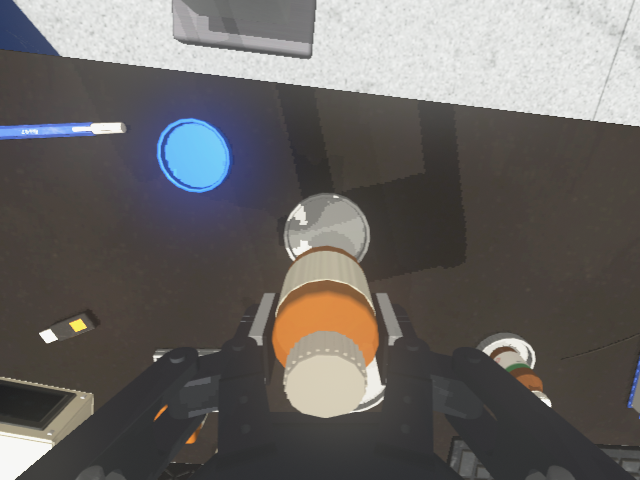

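The medium holder's centre is at (327,235), under the bottle as predicted, and the small bottle stands in its holder at (515,365). I'll lower it.

```bash
python3 -m handwheel '[{"angular":[0,0,0],"slide":[-0.1,0,3],"gripper":1},{"angular":[0,0,0],"slide":[0,0,3],"gripper":1},{"angular":[0,0,0],"slide":[0,0,2],"gripper":1},{"angular":[0,0,0],"slide":[0,0,1],"gripper":1},{"angular":[0,0,0],"slide":[0,0,0.5],"gripper":1},{"angular":[0,0,0],"slide":[0,0,0.3],"gripper":1},{"angular":[0,0,0],"slide":[0,0,0.2],"gripper":1},{"angular":[0,0,0],"slide":[0,0,0],"gripper":1},{"angular":[0,0,0],"slide":[0,0,0],"gripper":1}]'
```

```text
t: 17.4
ee_pos: [0.4336, 0.2487, 0.0388]
orientation: [-0.055, 0.999, 0.0, 0.001]
contact_force: [0.7, 0.1, 0.0]
grip_width: 0.0426
finger_force: 41.2
```

```bash
python3 -m handwheel '[{"angular":[0,0,0],"slide":[0,0,0.12],"gripper":1},{"angular":[0,0,0],"slide":[0,0,0],"gripper":1},{"angular":[0,0,0],"slide":[0,0,0],"gripper":1}]'
```

```text
t: 17.7
ee_pos: [0.4337, 0.2487, 0.0383]
orientation: [-0.055, 0.999, 0.0, 0.001]
contact_force: [-3.3, -0.5, 8.1]
grip_width: 0.0428
finger_force: 41.9
```

```bash
python3 -m handwheel '[{"angular":[0,0,0],"slide":[0,0,-0.05],"gripper":1},{"angular":[0,0,0],"slide":[0,0,0],"gripper":0},{"angular":[0,0,0],"slide":[0,0,0],"gripper":-0.3},{"angular":[0,0,0],"slide":[0,0,0],"gripper":-1},{"angular":[0,0,0],"slide":[0,0,0],"gripper":-1},{"angular":[0,0,0],"slide":[0,0,0],"gripper":-1},{"angular":[0,0,0],"slide":[0,0,-2.5],"gripper":-1},{"angular":[0,0,0],"slide":[0,0,-4],"gripper":-1},{"angular":[0,0,0],"slide":[0,0,-3.5],"gripper":-1},{"angular":[0,0,0],"slide":[0,0,-1],"gripper":-1},{"angular":[0,0,0],"slide":[0,0,0],"gripper":-1}]'; python3 -c "
from h import *
go(.4235,-.2034,.137,1.68)"
```

```text
t: 18.8
ee_pos: [0.4344, 0.249, 0.1493]
orientation: [-0.055, 0.999, 0.001, 0.002]
contact_force: [1.0, 0.4, 0.1]
grip_width: 0.0856
finger_force: 0.0
t 18.8 q [ 0.36  0.    1.94  0.    1.2  -1.32] yaw 1.680 turn z 0.000 shift cm [  6.01 -44.85   1.23] pos [0.4344 0.249  0.1493] w 0.0856 F 0.0 tilt [0.004 0.002]
```

```bash
python3 -m handwheel '[{"angular":[0,0,0],"slide":[0.5,-3.7,0],"gripper":-1},{"angular":[0,0,0],"slide":[0.5,-3.7,0],"gripper":-1},{"angular":[0,0,0],"slide":[0.5,-3.7,0],"gripper":-1},{"angular":[0,0,0],"slide":[0.5,-3.7,0],"gripper":-1},{"angular":[0,0,0],"slide":[0.5,-3.7,0],"gripper":-1},{"angular":[0,0,0],"slide":[0.5,-3.7,0],"gripper":-1},{"angular":[0,0,0],"slide":[0.5,-3.7,0],"gripper":-1},{"angular":[0,0,0],"slide":[0.5,-3.7,0],"gripper":-1},{"angular":[0,0,0],"slide":[0.5,-3.7,0],"gripper":-1},{"angular":[0,0,0],"slide":[0.5,-3.7,0],"gripper":-1},{"angular":[0,0,0],"slide":[0.5,-3.8,0],"gripper":-1},{"angular":[0,0,0],"slide":[0.4,-4.0,0.5],"gripper":-1},{"angular":[0,0,0],"slide":[0,0,0],"gripper":-1},{"angular":[0,0,0],"slide":[0,0,0],"gripper":-1}]'; python3 -c "
from h import *
go(.4235,-.2034,.033,1.68)
c=calibration('wrist');print(proj(c,[.4235,-.2034,.086]))
cv2.imwrite('pics/w7.png',read_camera('wrist'))"
```

```text
t: 20.2
ee_pos: [0.4218, -0.203, 0.1402]
orientation: [-0.053, 0.999, 0.001, -0.002]
contact_force: [-0.9, 0.2, 0.0]
grip_width: 0.0852
finger_force: 0.0
t 20.2 q [-0.62 -0.06  2.02  0.    1.19 -2.3 ] yaw 1.678 turn z -0.002 shift cm [-0.17 -0.06 10.72] pos [ 0.4218 -0.203   0.1402] w 0.0852 F 0.0 tilt [-0.003  0.003]
[323.87466898 272.78708412]
```

View pics/w7.png

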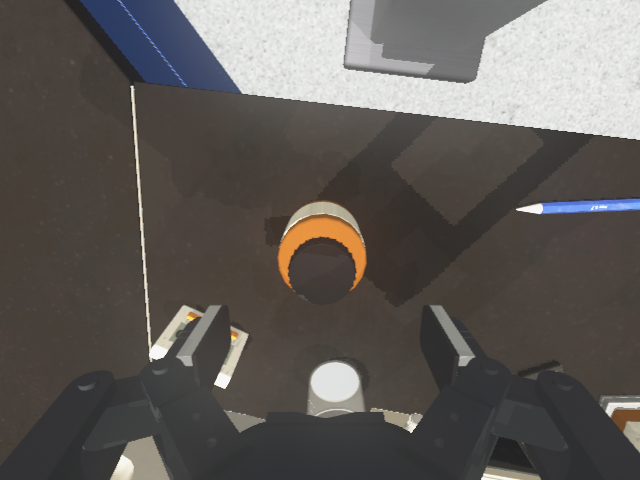

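The large bottle's cap is at (322,270) against a predicted (324,273), midway between the fingers. I'll go down and grip.

```bash
python3 -m handwheel '[{"angular":[0,0,0],"slide":[-0.12,-0.06,3.5],"gripper":-1},{"angular":[0,0,0],"slide":[0,0,3],"gripper":-1},{"angular":[0,0,0],"slide":[0,0,2],"gripper":-1},{"angular":[0,0,0],"slide":[0,0,1.3],"gripper":-1},{"angular":[0,0,0],"slide":[0,0,0.8],"gripper":-1},{"angular":[0,0,0],"slide":[0,0,0],"gripper":-0.5},{"angular":[0,0,0],"slide":[0,0,0],"gripper":0},{"angular":[0,0,0],"slide":[0,0,0],"gripper":1},{"angular":[0,0,0],"slide":[0,0,0],"gripper":1},{"angular":[0,0,0],"slide":[0,0,0],"gripper":1},{"angular":[0,0,0],"slide":[0,0,0],"gripper":1}]' 55; python3 -c "
from h import *
go(.5712,.2848,.145,1.68)"
```

```text
t: 21.35
ee_pos: [0.4254, -0.2043, 0.0375]
orientation: [-0.055, 0.999, -0.001, 0.001]
contact_force: [0.9, 0.9, 6.1]
grip_width: 0.0607
finger_force: 60.4
t 21.4 q [-0.62  0.11  2.07  0.    0.96 -2.3 ] yaw 1.680 turn z -0.000 shift cm [-19.82  47.03 -10.75] pos [ 0.4254 -0.2043  0.0375] w 0.0607 F 60.4 tilt [ 0.002 -0.001]
```

```bash
python3 -m handwheel '[{"angular":[0,0,0],"slide":[0,0,-1.5],"gripper":1},{"angular":[0,0,0],"slide":[0,0,-3],"gripper":1},{"angular":[0,0,0],"slide":[0,0,-3.5],"gripper":1},{"angular":[0,0,0],"slide":[0,0,-3.2],"gripper":1},{"angular":[0,0,0],"slide":[-0.8,1.9,0],"gripper":1},{"angular":[0,0,0],"slide":[-1.5,3.5,0],"gripper":1},{"angular":[0,0,0],"slide":[-1.5,3.5,0],"gripper":1},{"angular":[0,0,0],"slide":[-1.5,3.6,0],"gripper":1},{"angular":[0,0,0],"slide":[-1.5,3.6,0],"gripper":1},{"angular":[0,0,0],"slide":[-1.5,3.6,0],"gripper":1},{"angular":[0,0,0],"slide":[-1.5,3.6,0],"gripper":1},{"angular":[0,0,0],"slide":[-1.5,3.6,0],"gripper":1},{"angular":[0,0,0],"slide":[-1.5,3.6,0],"gripper":1},{"angular":[0,0,0],"slide":[-1.5,3.6,0],"gripper":1},{"angular":[0,0,0],"slide":[-1.5,3.6,0],"gripper":1},{"angular":[0,0,0],"slide":[-1.5,3.6,0],"gripper":1},{"angular":[0,0,0],"slide":[-1.5,3.6,0],"gripper":1},{"angular":[0,0,0],"slide":[-1.02,2.13,0],"gripper":1},{"angular":[0,0,0],"slide":[0,0,0],"gripper":1},{"angular":[0,0,0],"slide":[0,0,0],"gripper":1}]'; python3 -c "
from h import *
go(.5712,.2848,.0405,1.68)
c=calibration('wrist');print(proj(c,[.5712,.2848,.003]))
cv2.imwrite('pics/w8.png',read_camera('wrist'))"
```

```text
t: 23.35
ee_pos: [0.5695, 0.2851, 0.1473]
orientation: [-0.055, 0.998, -0.001, -0.001]
contact_force: [-0.8, -0.4, -1.7]
grip_width: 0.0602
finger_force: 60.5
t 23.4 q [ 0.34  0.33  1.58 -0.    1.24 -1.34] yaw 1.681 turn z 0.001 shift cm [-0.17 -0.05 10.68] pos [0.5695 0.2851 0.1473] w 0.0602 F 60.5 tilt [-0.002 -0.001]
[324.60518526 231.02924907]
```

View pics/w8.png

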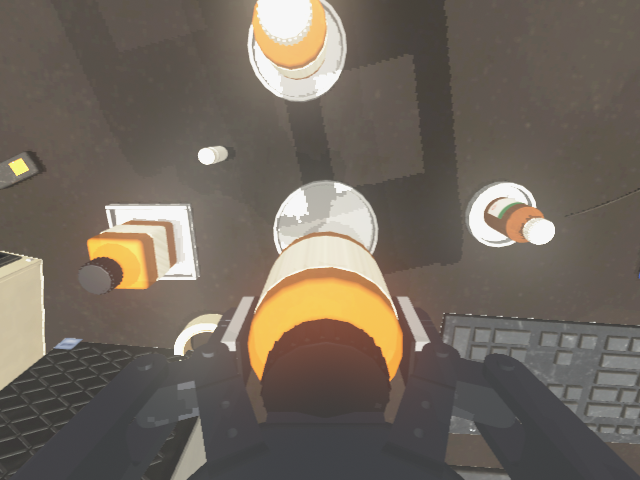

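The large holder (centre about (326,230)) lies under the bottle as predicted. The other three stand inside their holders, and the vial is untouched at (212,155). I'll lower it.

```bash
python3 -m handwheel '[{"angular":[0,0,0],"slide":[-0.1,0,3],"gripper":1},{"angular":[0,0,0],"slide":[0,0,3.5],"gripper":1},{"angular":[0,0,0],"slide":[0,0,2],"gripper":1},{"angular":[0,0,0],"slide":[0,0,1],"gripper":1},{"angular":[0,0,0],"slide":[0,0,0.6],"gripper":1},{"angular":[0,0,0],"slide":[0,0,0.4],"gripper":1},{"angular":[0,0,0],"slide":[0,0,0.1],"gripper":1},{"angular":[0,0,0],"slide":[0,0,0],"gripper":1},{"angular":[0,0,0],"slide":[0,0,0],"gripper":1}]'
```

```text
t: 24.3
ee_pos: [0.5719, 0.2857, 0.0435]
orientation: [-0.055, 0.999, 0.0, 0.001]
contact_force: [-0.8, -0.5, -2.3]
grip_width: 0.0602
finger_force: 60.5
```

```bash
python3 -m handwheel '[{"angular":[0,0,0],"slide":[0,0,0.2],"gripper":1},{"angular":[0,0,0],"slide":[0,0,0.12],"gripper":1},{"angular":[0,0,0],"slide":[0,0,0],"gripper":1},{"angular":[0,0,0],"slide":[0,0,0],"gripper":1}]'
```

```text
t: 24.7
ee_pos: [0.5718, 0.2857, 0.0406]
orientation: [-0.055, 0.999, 0.0, 0.001]
contact_force: [-1.5, -0.6, 5.2]
grip_width: 0.0605
finger_force: 61.2
```

It's seated. I'll release, retreat and check.

```bash
python3 -m handwheel '[{"angular":[0,0,0],"slide":[0,0,0],"gripper":-0.2},{"angular":[0,0,0],"slide":[0,0,0],"gripper":-0.6},{"angular":[0,0,0],"slide":[0,0,0],"gripper":-1},{"angular":[0,0,0],"slide":[0,0,0],"gripper":-1},{"angular":[0,0,0],"slide":[0,0,0],"gripper":-1},{"angular":[0,0,0],"slide":[0,0,-2],"gripper":-1},{"angular":[0,0,0],"slide":[0,0,-4],"gripper":-1},{"angular":[0,0,0],"slide":[0,0,-4],"gripper":-1},{"angular":[0,0,0],"slide":[0,0,-4],"gripper":-1},{"angular":[0,0,0],"slide":[4,0,-2],"gripper":-1},{"angular":[0,0,0],"slide":[4,0,0],"gripper":-1},{"angular":[0,0,0],"slide":[4,0,0],"gripper":-1},{"angular":[0,0,0],"slide":[0,0,0],"gripper":-1},{"angular":[0,0,0],"slide":[0,0,0],"gripper":-1}]'; python3 -c "
from h import *
a=read_camera('scene')[170:370,80:500];b=read_camera('wrist')
cv2.imwrite('pics/end.png',cv2.resize(a,(798,380)));cv2.imwrite('pics/endw.png',b)"
```

```text
t: 26.1
ee_pos: [0.4516, 0.2724, 0.1995]
orientation: [-0.055, 0.998, 0.0, 0.001]
contact_force: [1.0, -0.6, 0.6]
grip_width: 0.0856
finger_force: 0.0
```

View pics/end.png

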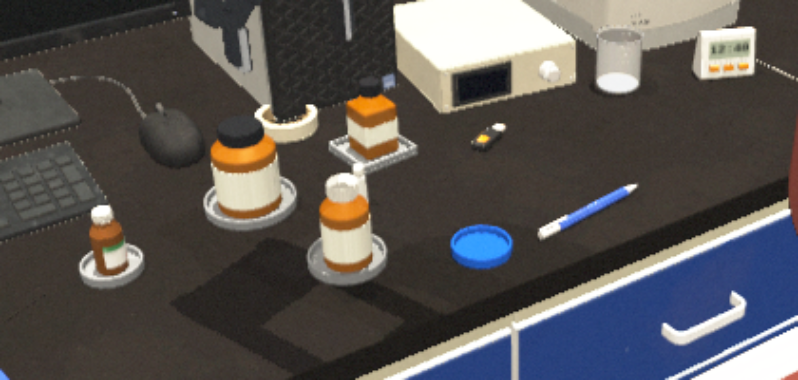

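The scene crop shows all four bottles upright inside their holders: small (108,240), large (247,170), medium (345,225), square (372,125). The vial (358,185) and beaker (618,60) are still standing.

```bash
python3 -c "
from rig import *
print(sign_off())"
```

```text
the job is handed in; nothing more can be done
None
```

All four bottles are standing upright in their matching holders, with the beaker and vial left where they stood, and the job was handed in at about 26 s of the 96 s allowed.

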